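# Cover the pin polisher and index it to the third stop

### The job

Lower the loose blue lid onto the steel bowl of the green pin polisher (do not drop it) so that it is fully seated and level on the rim, and let go of it. Then turn the black index knob clockwise from its home mark, counting the clicks, to the third stop (the orange mark) and no further, and finish with the fingers still gripping the knob there. Leave the wooden dish, the jar and the steel block where they are.

Things in the scene. Friction and masses are not known exactly. Their poses are not given: they have to be found in the camera images.
- lid_knob (a point): Point on the axis of the lid's upright white grip (a cylinder 26 mm across, 34 mm high), z up along the axis: 11 mm below the grip's top, 23 mm above the lid plate's top face, 30 mm above the plate's underside (the face that sits on the rim), 39 mm above the lid's foot.
- lid: The loose blue lid, about 0.14 kg, 50 mm high in all; origin at the centre of its foot. Round plate 122 mm across, 7 mm thick, white grip in the middle on top; below it a round locating boss 9 mm deep, 98 mm across, tapering to 84 mm at the foot, which enters the bowl. At the start it lies on the bench, standing on the boss.
- bowl_rim (a point): Centre of the mouth of the polisher's steel bowl, in the plane of its rim, 120 mm above the bench; axes as the polisher's. The bowl is 112 mm across outside, 104 mm inside and stands 50 mm above the housing's top. When the lid is seated, lid_knob is 30 mm straight above this point.
- polisher: The fixed polisher: green box housing, 200 mm along its x, 300 mm along its y, flat top 70 mm above the bench. Origin at the centre of its underside, on the bench. Bowl centre 70 mm towards its +y; knob axis 20 mm towards -x and 85 mm towards -y.
- index_grip (a point): Point on the upright axis of the black index knob, 105 mm above the bench, at the height to grip it from above. The grip is an upright bar 53 mm long (this point's x), 14 mm thick (its y), 38 mm high, on a disc 56 mm across; the point is 13 mm below the bar's top, 23 mm above the disc. Axes turn with the knob; the white pointer line is on the -x half.
- index_knob (a joint): Knob angle, rad: 0 at the home stop (start; pointer to the polisher's -x), grows clockwise seen from above. Spring detent every 24 deg: stops at 0, 0.419, 0.838, 1.257 (third, orange mark), 1.676; black marks at the others. It resists by up to 0.2 N m before each ridge (mid-way), then pulls on into the next stop; let go, it rests at the nearest. End limits -0.17, 1.80.
- dish: Round wooden dish, 100 mm across, 32 mm high, loose; origin at the centre of its underside. Bystander; it and the lid lie on opposite sides of the polisher, either way round.
- jar: Amber glass jar with brass cap, 52 mm across, 62 mm high, loose; origin at the centre of its underside. Bystander, beyond the polisher.
- block: Steel bench block on a rubber pad, 65 by 65 by 28 mm, 0.55 kg, loose; origin at the centre of its underside. Bystander, beyond the polisher.
There are look-alikes about, which are no part of the job. Of the things like the lid, leave any that is red, turquoise or yellow; of the rest the smaller one is meant.

How it is judged:
On the way, in this order (a step that is already met when the one before it is completed fails the run):
1. the lid is brought down over the bowl to within 10 mm of its seat while still held in the fingers, the knob at home (horizontal distance between lid_knob and bowl_rim below 0.02 m and z of lid_knob in the frame of bowl_rim below 0.04 m and contact force between the fingers and lid above 0.5 N and value of joint index_knob below 0.2 rad).
2. the lid is seated level on the rim and released, the knob still at home (horizontal distance between lid_knob and bowl_rim below 0.008 m and z of lid_knob in the frame of bowl_rim between 0.0275 and 0.0325 m and angle between lid_knob's own z axis and vertical below 0.035 rad and contact force between the fingers and lid below 0.1 N and value of joint index_knob below 0.2 rad), for 0.2 s.
At the end, for the whole second after the job is handed in: The lid sits on the rim: within 8 mm of centred, within 2.5 mm of its seated height and within 2 degrees of level, and the fingers do not touch it. The index knob is at its third stop, 1.257 rad within 0.11 rad, at rest, with the fingers gripping it with more than 3 N (horizontal distance between lid_knob and bowl_rim below 0.008 m and z of lid_knob in the frame of bowl_rim between 0.0275 and 0.0325 m and angle between lid_knob's own z axis and vertical below 0.035 rad and contact force between the fingers and lid below 0.1 N and value of joint index_knob between 1.14664 and 1.36664 rad and velocity of joint index_knob between -0.2 and 0.2 rad/s and contact force between the fingers and index_knob above 3 N); the arm keeps its last pose, push and grip.
It fails at once if the index knob is turned past the third stop, more than half-way to the fourth (value of joint index_knob above 1.49664 rad).
It fails at once if the dish is moved more than 30 mm (distance of dish from where it was at the start of the episode above 0.03 m).
It fails at once if the jar is moved more than 30 mm (distance of jar from where it was at the start of the episode above 0.03 m).
It fails at once if the block is moved more than 30 mm (distance of block from where it was at the start of the episode above 0.03 m).
It also fails if it takes over 58 s, if anything falls off the work surface, if the arm or the gripper's body presses on something with over 40 N, if the wrist force passes 120 N, or if a joint passes its speed limit or range.

### The arm

A 7-joint arm with a two-finger parallel gripper is mounted at the origin on the work surface. World frame = base frame: x ahead of the robot, y to its left, z up, the work surface at z = 0. Lengths are in m, angles in rad, forces in N, time in s.
With the tool pointing down it reaches from about 0.425 to 0.95 m from the base axis. Payload 4.7 kg.
Tool frame: the origin (TCP) lies at the very end of the fingers, on their centre line; the grasp point (between the pads) lies 19 mm behind it; z points along the fingers, y is the line along which they close (so a half turn about z gives the same grasp; the last joint's range is limited). The gripper opens to 85 mm and grips with 20 to 120 N. Pads are 22 mm wide; open, the fingers measure 114 mm over their backs; the gripper's body (76 mm by 85 mm) begins 54 mm behind the grasp point. The pads swing forward as they close: fully open they stand 13 mm farther back than shut.
Start: joints at [1.134, 0.469, -0.049, 1.532, 0.024, 1.141, -0.082], TCP at [0.268, -0.62, 0.231] pointing down, gripper open.
Joint ranges: [-2.59, 2.59], [-0.33, 1.99], [-1.39, 1.29], [0.1, 2.45], [-1.04, 4.18], [0.21, 1.99], [-2.66, 2.66]. Speed limits (rad/s): [2.57, 2.57, 3.14, 3.14, 3.14, 3.14, 3.14].

### API

Orientations are given as a unit quaternion [w, x, y, z].
In Python, from station import env gives the robot as it stands. Calls block until the motion is done:
- env.move_ptp(position, orientation): joint-space move of the TCP to a pose.
- env.movel(position, max_speed=0.15, orientation=None, contact_N=None): straight line of the TCP; orientation=None keeps the orientation; max_speed is the mean speed in m/s. With contact_N (N) it stops when the force on the tool has changed by that much, and returns True; else False.
- env.movej(angles): joint-space move.
- env.set_gripper(opening): finger opening in m; the grip force is fixed at half the most; returns when the fingers have stopped.
- env.hold(seconds).
- env.ik(position, orientation): joint angles nearest the present ones, or None.
- env.grab_frame(name): name is "scene" or "top" or "wrist"; returns a dict with "pixels" (400x640x3 uint8, red, green, blue), "range_z" (400x640 float32, m along the optical axis (not along the pixel's ray), 0 where there is no reading), "K" (3x3 intrinsics, pixels), "world_from_camera" (4x4, takes a point from camera to world coordinates). Camera axes: x right, y up, looking along -z (the intrinsics and any distortion apply to the point x, -y, -z); pixel columns grow to the right and rows downward; lengths in m; the calibration is good to about 2 mm. A picture is of the moment at which its call begins.
A pose or a line that the arm cannot do raises env.MotionError and nothing moves.
- env.hand_in(): hands the job in; it is judged then, once.
Readings, each from a call of its own:
- env.read_time(): time.
- env.read_q(): joint angles.
- env.read_qvel(): joint speeds.
- env.read_tau(): joint torques, N m.
- env.read_tcp_pos(): TCP position.
- env.read_tool_rot(): TCP orientation.
- env.read_force(): force on the tool from outside, world axes, zero at the start.
- env.read_moment(): the same for the moment, N m.
- env.read_gripper_width(): finger opening in m.
- env.read_gripper_force(): force on a finger pad.
Only numpy, scipy, OpenCV 4.12 (cv2) and the standard library are available. Lean on these libraries where they do the work, as an engineer would, in place of code of your own. Each camera call takes 0.05 s, during which the arm holds its last target. There are 200 camera calls.

## Working session

There is one attempt and no reset: what is moved stays moved. The work goes in short steps, each a Python script; the robot and the scene stay as the last script left them, time stands still between calls to the robot, and variables do not carry over. Pictures are saved under pics/ and viewed, at most 10 in all, crops included, and the job is handed in when it is done.

```bash
ls; mkdir -p pics; cat > h.py <<'E'
import numpy as np, cv2
from station import env
def grab(n):
    f=env.grab_frame(n); return f
def save(n,img): cv2.imwrite('pics/'+n+'.png',img[...,::-1])
def cloud(f):
    z=f['range_z'];K=f['K'];h,w=z.shape
    u,v=np.meshgrid(np.arange(w),np.arange(h))
    p=np.stack([(u-K[0,2])/K[0,0]*z,-(v-K[1,2])/K[1,1]*z,-z],-1)
    T=f['world_from_camera']; return p@T[:3,:3].T+T[:3,3]
E
python3 - <<'E'
from h import *
a=grab('scene');b=grab('top')
save('s',a['pixels']);save('t',b['pixels'])
np.savez('f.npz',s=a['pixels'],t=b['pixels'],cs=cloud(a),ct=cloud(b),zs=a['range_z'],zt=b['range_z'])
for f in(a,b):print(f['K'],f['world_from_camera'],[k for k in f],(f['range_z']>0).mean())
print(env.read_time())
E
```

```text
pics
[[375.03582771   0.         322.08377522]
 [  0.         375.03582771 196.09413649]
 [  0.           0.           1.        ]] [[ 0.26077175 -0.68492974  0.68034502  1.243091  ]
 [ 0.96539041  0.18179086 -0.18701186 -0.30033428]
 [ 0.00440948  0.70556597  0.70863052  0.83778994]
 [ 0.          0.          0.          1.        ]] ['pixels', 'range_z', 'K', 'world_from_camera'] 0.99610546875
[[513.24158261   0.         318.62266807]
 [  0.         513.24158261 203.72207295]
 [  0.           0.           1.        ]] [[-0.03118965  0.97753895 -0.20843417  0.25368292]
 [-0.99951048 -0.0310149   0.00410737 -0.06894178]
 [-0.00244945  0.20846024  0.97802777  1.42025894]
 [ 0.          0.          0.          1.        ]] ['pixels', 'range_z', 'K', 'world_from_camera'] 0.9960546875
0.1
```

View pics/t.png

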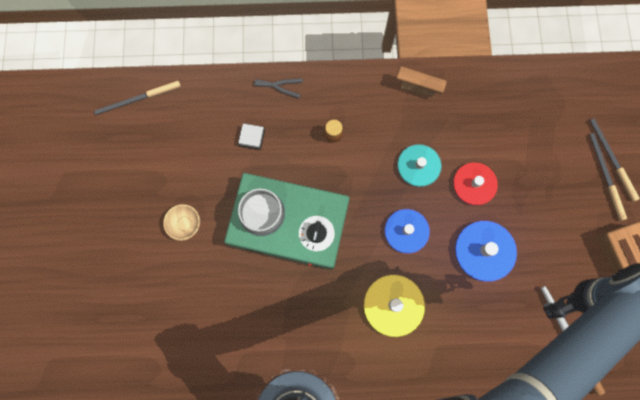

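View pics/s.png

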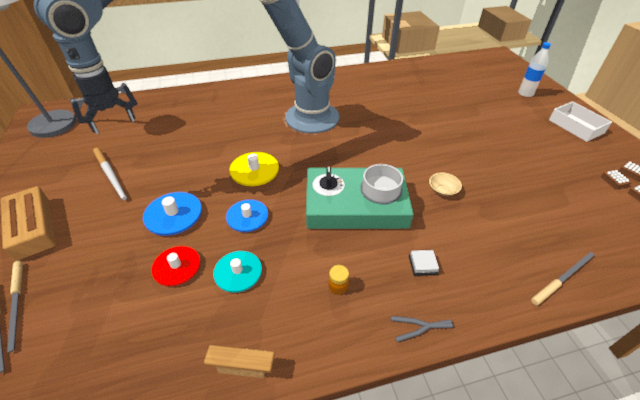

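The top view shows two blue lids, at (407,231) and (487,250). The turquoise (420,165), red (475,183) and yellow (394,305) ones are excluded. The smaller blue lid, at (407,231), fits the description. The bowl is at (262,212), the knob at (317,233), the jar at (334,130), the block at (251,136) and the dish at (181,222).

```bash
python3 - <<'E'
from h import *
f=np.load('f.npz')
for k in 'st':
    im=f[k];c=f['c'+k];hsv=cv2.cvtColor(im,cv2.COLOR_RGB2HSV)
    m=((hsv[...,0]>105)&(hsv[...,0]<128)&(hsv[...,1]>170)&(hsv[...,2]>100)&(abs(c[...,2])<.05)).astype('uint8')
    n,l,st,ce=cv2.connectedComponentsWithStats(m)
    for i in range(1,n):
        if st[i,4]>200:
            p=c[l==i];print(k,'blue',st[i],np.median(p[:,2]),p.min(0),p.max(0))
            cc,r=cv2.minEnclosingCircle(p[:,:2].astype('f4'));print('  circ',cc,r)
            # grip: white, near the centre, above plate
            d=np.hypot(c[...,0]-cc[0],c[...,1]-cc[1]);g=c[(d<.03)&(hsv[...,1]<80)&(c[...,2]>.035)]
            if len(g): print('  grip',len(g),g.mean(0),g[:,2].max(), g[g[:,2]>g[:,2].max()-.005].mean(0))
    g=((hsv[...,0]>60)&(hsv[...,0]<85)&(hsv[...,1]>90)&(abs(c[...,2]-.07)<.008)).astype('uint8')
    n,l,st,ce=cv2.connectedComponentsWithStats(g)
    i=1+st[1:,4].argmax();p=c[l==i];r=cv2.minAreaRect(p[:,:2].astype('f4'));print(k,'housing',r,np.median(p[:,2]))
    q=c[(abs(c[...,2]-.12)<.004)&(np.hypot(c[...,0]-r[0][0],c[...,1]-r[0][1])<.16)]
    print('rim',len(q),cv2.minEnclosingCircle(q[:,:2].astype('f4')),cv2.fitEllipse(q[:,:2].astype('f4')))
    rr=np.hypot(c[...,0]-r[0][0],c[...,1]-r[0][1])<.16
    q=c[rr&(hsv[...,2]<70)&(c[...,2]>.107)&(c[...,2]<.13)]
    if len(q)>4: print('bar',len(q),cv2.minAreaRect(q[:,:2].astype('f4')),q[:,2].max())
im=f['t'];save('c',cv2.resize(im[130:290,220:540],None,fx=2.5,fy=2.5))
E
```

```text
s housing ((0.5048972368240356, 0.008850529789924622), (0.29634687304496765, 0.20339149236679077), 75.24799346923828) 0.06874706011246723
rim 188 ((0.5010640025138855, 0.027809718623757362), 0.10942648351192474) ((0.507533073425293, 0.03986489400267601), (0.10376199334859848, 0.2336399406194687), 157.7028350830078)
bar 38 ((0.4769139289855957, -0.06950154900550842), (0.011576632969081402, 0.030811181291937828), 74.37223052978516) 0.11848837402033352
t housing ((0.5011285543441772, 0.010009512305259705), (0.28760841488838196, 0.1936819851398468), 75.19214630126953) 0.07083891908764994
rim 273 ((0.49420660734176636, 0.030777841806411743), 0.11043749749660492) ((0.50311678647995, 0.035096462815999985), (0.1076585203409195, 0.22547057271003723), 157.28720092773438)
bar 56 ((0.4598695933818817, -0.06470680236816406), (0.013780212961137295, 0.04372205585241318), 74.69779205322266) 0.12385279505854863
```

View pics/c.png

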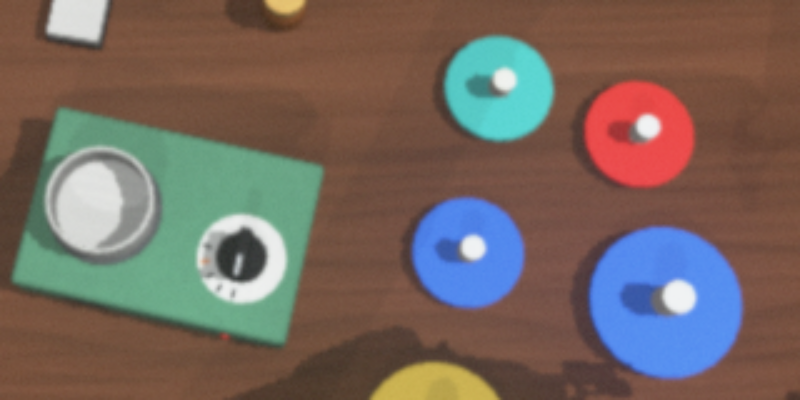

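```bash
python3 - <<'E'
from h import *
f=np.load('f.npz')
t=f['t'];print(cv2.cvtColor(t,cv2.COLOR_RGB2HSV)[240,400],f['ct'][240,400])
for k in 'st':
    im=f[k];c=f['c'+k];hsv=cv2.cvtColor(im,cv2.COLOR_RGB2HSV)
    m=((hsv[...,0]>100)&(hsv[...,0]<128)&(hsv[...,1]>140)&(hsv[...,2]>100)&(abs(c[...,2])<.05)).astype('uint8')
    n,l,st,ce=cv2.connectedComponentsWithStats(m)
    for i in range(1,n):
        if st[i,4]>200:
            p=c[l==i];print(k,'blue',st[i],np.median(p[:,2]))
            p=p[abs(p[:,2]-.016)<.006]
            cc,r=cv2.minEnclosingCircle(p[:,:2].astype('f4'));print('  circ',cc,r)
            d=np.hypot(c[...,0]-cc[0],c[...,1]-cc[1]);g=c[(d<.03)&(c[...,2]>.042)]
            if len(g): print('  grip',len(g),g.mean(0),g[:,2].max())
    d=np.hypot(c[...,0]-.521,c[...,1]-.077)
    q=c[(d<.07)&(d>.04)&(c[...,2]>.114)&(c[...,2]<.126)][:,:2]
    A=np.c_[2*q,np.ones(len(q))];s=np.linalg.lstsq(A,(q**2).sum(1),rcond=None)[0]
    print(k,'rim',s[:2],np.sqrt(s[2]+s[0]**2+s[1]**2),len(q),cv2.minEnclosingCircle(q.astype('f4')))
print(env.read_tool_rot())
E
```

```text
[110 169 237] [ 0.44259076 -0.29439704  0.02424448]
s blue [ 143  192   59   43 1647] 0.02097483038281478
  circ (0.40800756216049194, -0.5278876423835754) 0.08474170416593552
  grip 162 [ 0.41503069 -0.52572295  0.06045301] 0.07129955300316193
s blue [227 200  41  32 898] 0.015185846600336561
  circ (0.4699239730834961, -0.31851932406425476) 0.06307445466518402
  grip 61 [ 0.47382399 -0.31600739  0.048308  ] 0.05234621911858084
s rim [0.52343795 0.0775958 ] 0.0536556842924871 196 ((0.5232372283935547, 0.07876947522163391), 0.057696398347616196)
t blue [ 385  210   44   43 1354] 0.017382509708711247
  circ (0.4701390266418457, -0.31475281715393066) 0.06099626049399376
  grip 75 [ 0.46949615 -0.31484698  0.05074344] 0.06141718522047701
t blue [ 456  221   60   60 2584] 0.023012856963979256
  circ (0.4081282317638397, -0.5265803933143616) 0.08276843279600143
  grip 175 [ 0.40667477 -0.52309854  0.06508791] 0.07476554933301416
t rim [0.52085771 0.07899325] 0.05374826862870737 233 ((0.521378219127655, 0.07982469350099564), 0.05673353746533394)
[-8.59553521e-04  9.79274663e-01  2.02534819e-01 -2.05645855e-04]
```

```bash
cat >> h.py <<'E'
def q(a): a=np.radians(a)/2; return [0,float(np.cos(a)),float(np.sin(a)),0]
E
python3 - <<'E'
from h import *
for p,a in [((.47,-.315,.022),-14.8),((.522,.078,.25),-14.8),((.462,-.067,.087),-14.8),((.462,-.067,.087),-60),((.462,-.067,.087),-95),((.462,-.067,.2),165),((.462,-.067,.087),85)]:
    r=env.ik(list(p),q(a)); print(a,None if r is None else np.round(r,2))
env.move_ptp([.47,-.3155,.20],q(-14.8))
f=grab('wrist');save('w1',f['pixels']);c=cloud(f)
np.savez('w1.npz',c=c,p=f['pixels'])
g=c[(np.hypot(c[...,0]-.47,c[...,1]+.3155)<.03)&(c[...,2]>.042)&(c[...,2]<.06)]
print(len(g),g.mean(0) if len(g) else 0,cv2.minEnclosingCircle(g[:,:2].astype('f4')) if len(g) else 0)
hsv=cv2.cvtColor(f['pixels'],cv2.COLOR_RGB2HSV)
m=(hsv[...,0]>100)&(hsv[...,0]<128)&(hsv[...,1]>140)&(hsv[...,2]>100)&(abs(c[...,2]-.016)<.008)
p=c[m];print(m.sum(),np.median(p[:,2]),p.min(0),p.max(0)); print(env.read_time(),env.read_tcp_pos())
E
```

```text
-14.8 [ 0.53  0.56 -0.01  1.96  0.01  0.62 -1.32]
-14.8 [ 0.29  0.27 -0.62  1.83  0.17  1.1  -2.22]
-14.8 [ 0.27  0.34 -0.26  2.14  0.14  0.67 -1.91]
-60 [ 0.13  0.33 -0.09  2.15  0.05  0.66 -2.61]
-95 [-0.78  0.57  1.12  2.19 -0.72  0.82 -2.42]
165 [ 0.75  0.25 -0.8   2.01  0.22  0.96  1.15]
85 [ 0.49  0.38 -0.53  2.13  0.29  0.7  -0.32]
458 [ 0.47120183 -0.31588775  0.04986185] ((0.470171183347702, -0.31563788652420044), 0.013116102665662766)
18338 0.021207024831504245 [ 0.32511436 -0.60857166  0.01353682] [ 0.53084539 -0.25539181  0.02398242]
1.525 [ 0.46945966 -0.31695972  0.20009826]
```

View pics/w1.png

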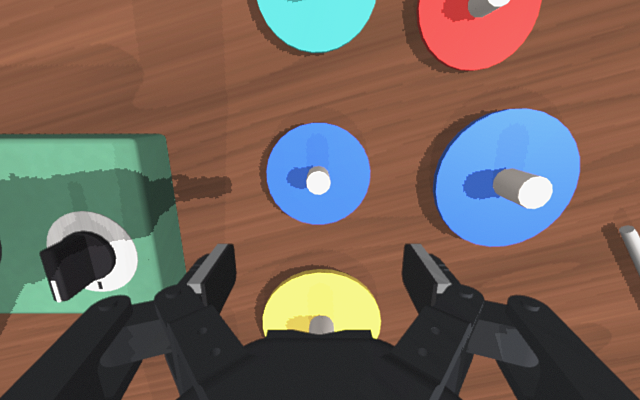

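The wrist view shows the small blue lid centred at (318,173), with its grip at (0.470,-0.316). This agrees with the top view, so I'll grasp it there.

```bash
python3 - <<'E'
from h import *
Q=q(165.2)
for p in [(.47,-.3157,.2),(.522,.078,.25),(.522,.078,.131)]:print(np.round(env.ik(list(p),Q),2))
env.move_ptp([.47,-.3157,.12],Q)
env.movel([.47,-.3157,.022],.1)
print(env.read_tcp_pos(),env.read_force())
env.set_gripper(0.015)
print(env.read_gripper_width(),env.read_gripper_force(),env.read_tcp_pos())
env.movel([.47,-.3157,.25],.15)
print(env.read_gripper_width(),env.read_gripper_force(),env.read_tcp_pos(),env.read_force())
env.movel([.522,.078,.25],.2)
env.hold(.2)
f=grab('wrist');save('w2',f['pixels']);c=cloud(f)
d=np.hypot(c[...,0]-.522,c[...,1]-.078)
for lo,hi in((.112,.128),(.2,.27)):
    m=(d<.1)&(c[...,2]>lo)&(c[...,2]<hi);print(m.sum(),c[m].mean(0) if m.any() else 0)
np.savez('w2.npz',c=c,p=f['pixels'])
b=grab('top');ct=cloud(b);np.savez('t2.npz',c=ct,p=b['pixels'])
hsv=cv2.cvtColor(b['pixels'],cv2.COLOR_RGB2HSV)
m=(hsv[...,0]>100)&(hsv[...,0]<128)&(hsv[...,1]>140)&(abs(ct[...,2]-.245)<.03)
print(m.sum(),ct[m].mean(0),ct[m].min(0),ct[m].max(0))
print(env.read_time(),env.read_tcp_pos())
E
```

```text
[ 1.03  0.4  -0.66  1.8   0.28  1.03  1.58]
[ 0.12  0.24 -0.42  1.84  0.11  1.08  0.98]
[ 0.34  0.44 -0.72  1.95  0.37  0.88  0.74]
[ 0.47055455 -0.31590215  0.02262828] [0.42156961 0.81703322 0.49936042]
0.02450027304097409 58.90104353427887 [ 0.4702442  -0.31589296  0.02241485]
0.023993294801343216 58.84698808193207 [ 0.46948215 -0.31551071  0.24905817] [-0.60483346 -0.93980482 -1.80984184]
223 [0.47086072 0.09368465 0.11972026]
24092 [0.50636176 0.08185371 0.24489119]
47 [0.49319268 0.12679307 0.2442776 ] [0.47422499 0.11519674 0.2393411 ] [0.51264605 0.13625037 0.25016051]
9.675 [0.52203586 0.07767424 0.24999096]
```

View pics/w2.png

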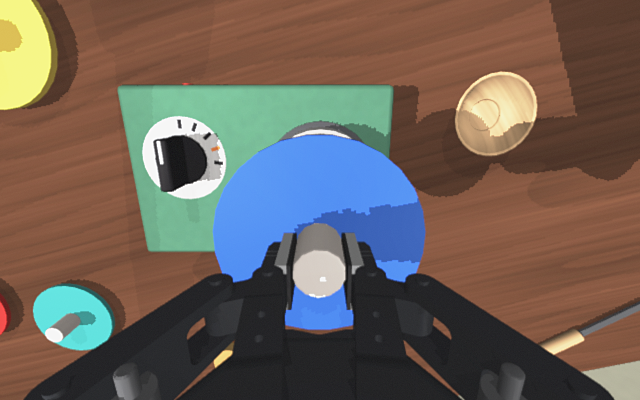

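The lid is held in the fingers, with its plate around (320,235). The knob, at (185,160), is still at home. Next I'll check the tilt and centre, then lower it.

```bash
python3 - <<'E'
from h import *
w=np.load('w2.npz');c=w['c'];hsv=cv2.cvtColor(w['p'],cv2.COLOR_RGB2HSV)
m=(hsv[...,0]>100)&(hsv[...,0]<128)&(hsv[...,1]>120)&(abs(c[...,2]-.245)<.03)
p=c[m];s=np.linalg.lstsq(np.c_[p[:,:2]-[.522,.078],np.ones(len(p))],p[:,2],rcond=None)[0];print('plate tilt,z',s)
print('circ',cv2.minEnclosingCircle(p[:,:2].astype('f4')))
B=[.5218,.0782]
env.movel(B+[.16],.15)
# foot is ~.02 below tcp; seat: tcp = .15-.039+.022 = .133
print(env.read_force())
r=env.movel(B+[.130],.03,contact_N=6)
print(r,env.read_tcp_pos(),env.read_force(),env.read_moment(),env.read_time())
f=grab('scene');save('s3',cv2.resize(f['pixels'][120:240,280:440],None,fx=4,fy=4))
E
```

```text
plate tilt,z [ 0.00063367 -0.0014992   0.24392225]
circ ((0.5219634175300598, 0.07764104753732681), 0.06125148385763168)
[ 0.90303964  0.51244769 -1.10027797]
True [0.52154742 0.07809848 0.13341018] [-0.96429602 -1.13098758  3.78764827] [-0.16403583  0.14414052 -0.00688446] 11.25
```

View pics/s3.png

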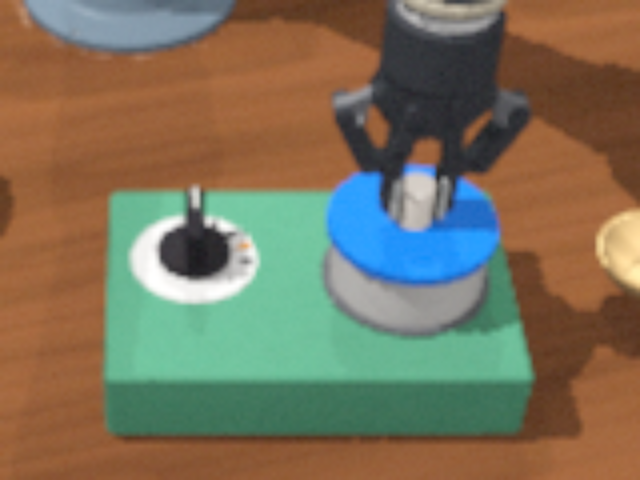

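The lid plate (412,225 in the crop) is level on the bowl, and contact came at the seated height (predicted 0.133 m, measured 0.1334 m). I'll release, back off and check.

```bash
python3 - <<'E'
from h import *
env.set_gripper(0.06)
env.movel([.5218,.0782,.26],.15)
env.hold(.1)
def plate(f):
    c=cloud(f);hsv=cv2.cvtColor(f['pixels'],cv2.COLOR_RGB2HSV)
    m=(hsv[...,0]>100)&(hsv[...,0]<128)&(hsv[...,1]>110)&(abs(c[...,2]-.127)<.02)&(np.hypot(c[...,0]-.522,c[...,1]-.078)<.1)
    p=c[m];s=np.linalg.lstsq(np.c_[p[:,:2]-[.522,.078],np.ones(len(p))],p[:,2],rcond=None)[0]
    print('plate',len(p),s,cv2.minEnclosingCircle(p[:,:2].astype('f4')))
plate(grab('wrist'))
env.set_gripper(0.085)
K=[.462,-.0673]
env.move_ptp([.452,-.07,.22],q(165.2))
env.hold(.1)
f=grab('wrist');plate(f);save('w4',f['pixels']);c=cloud(f);hsv=cv2.cvtColor(f['pixels'],cv2.COLOR_RGB2HSV)
d=np.hypot(c[...,0]-K[0],c[...,1]-K[1])
m=(d<.045)&(c[...,2]>.112)&(c[...,2]<.125)
print('bar',m.sum(),c[m].mean(0),cv2.minAreaRect(c[m][:,:2].astype('f4')))
m=(d<.05)&(abs(c[...,2]-.071)<.006)&(hsv[...,1]<60)&(hsv[...,2]>150)
print('dial',m.sum(),c[m].mean(0),cv2.minEnclosingCircle(c[m][:,:2].astype('f4')))
print(env.read_time(),env.read_tcp_pos())
E
```

```text
plate 10387 [ 0.00046596 -0.00152663  0.12733532] ((0.521324634552002, 0.07799256592988968), 0.06124041602015495)
plate 11797 [0.00321384 0.00125901 0.12712352] ((0.5217098593711853, 0.07851466536521912), 0.062237754464149475)
bar 825 [ 0.46078233 -0.06498452  0.11797865] ((0.46193331480026245, -0.06505116820335388), (0.01322986651211977, 0.0521831214427948), 75.29984283447266)
dial 3341 [ 0.45785321 -0.06618359  0.07130612] ((0.4633828103542328, -0.06559842079877853), 0.04805358871817589)
14.1167 [ 0.45314394 -0.06830641  0.22066115]
```

View pics/w4.png

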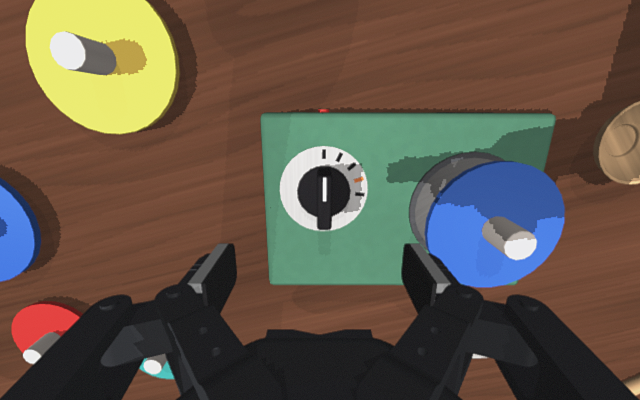

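The lid is seated: plate top at z=0.127, level, and less than 1 mm off centre. The knob is at (323,190) with its pointer at home, and the orange mark at (358,179) is clockwise of it. I'll grip it and turn in small steps, watching the moment.

```bash
python3 - <<'E'
from h import *
K=[.4618,-.0655,.088]
env.set_gripper(.05)
env.movel([K[0],K[1],.15],.1,orientation=q(165.2))
env.movel(K,.06,contact_N=8)
print(env.read_tcp_pos(),env.read_force())
env.set_gripper(.005)
print(env.read_gripper_width(),env.read_gripper_force(),env.read_tcp_pos(),env.read_force(),env.read_moment(),env.read_time())
m0=env.read_moment()[2]
for a in range(4,25,4):
    env.movel(K,.05,orientation=q(165.2-a)); env.hold(.1)
    R=env.read_tool_rot();print(a,np.round(165.2-2*np.degrees(np.arctan2(R[2],R[1])),2),round(env.read_moment()[2]-m0,3),np.round(env.read_force(),1),env.read_time())
E
```

```text
[ 0.46213559 -0.06548333  0.0883187 ] [-0.42101937  0.82699401  0.40767252]
0.013093725017489392 58.794423937797546 [ 0.46199929 -0.06545103  0.08837774] [-1.52514438 -0.40802619  5.68829493] [ 0.00428757  0.21189262 -0.02064776] 17.0167
4 3.86 0.094 [-1.4  0.   4.6] 17.3667
8 7.84 0.176 [-1.4  0.3  5.2] 17.7167
12 11.88 -0.045 [-1.3 -0.2  5.9] 18.0667
16 15.92 -0.151 [-1.   1.1  4.9] 18.4167
20 19.91 -0.142 [-1.5  0.3  5.6] 18.7667
24 23.86 -0.02 [-0.7  1.8  5. ] 19.1167
```

First click counted: the moment rose, flipped past mid-way and returned to zero at 24°. Two more to go.

```bash
python3 - <<'E'
from h import *
K=[.4618,-.0655,.088]
for a in range(28,73,4):
    env.movel(K,.05,orientation=q(165.2-a)); env.hold(.1)
    R=env.read_tool_rot();print(a,np.round(165.2-2*np.degrees(np.arctan2(R[2],R[1])),2),round(env.read_moment()[2]+.02,3),env.read_gripper_force(),env.read_time())
env.hold(.5);print(env.read_moment(),env.read_gripper_force(),env.read_force())
f=grab('scene');save('s5',cv2.resize(f['pixels'][120:240,280:440],None,fx=4,fy=4))
c=cloud(grab('top'));
E
```

```text
28 27.81 0.156 59.13207292556763 19.4667
32 31.79 0.124 59.04936611652374 19.8167
36 35.82 0.024 59.01914119720459 20.1667
40 39.86 -0.209 59.00813162326813 20.5167
44 43.85 -0.143 59.05767202377319 20.8667
48 47.79 -0.017 59.06870484352112 21.2167
52 51.73 0.205 59.18837606906891 21.5667
56 55.72 0.179 59.04800534248352 21.9167
60 59.74 0.048 59.02294635772705 22.2667
64 63.78 -0.095 59.020076394081116 22.6167
68 67.76 -0.152 59.06016290187836 22.9667
72 71.71 -0.011 59.07650113105774 23.3167
[ 0.34322453  0.03816031 -0.01881242] 59.076860547065735 [0.25198686 1.98466044 5.80738603]
```

View pics/s5.png

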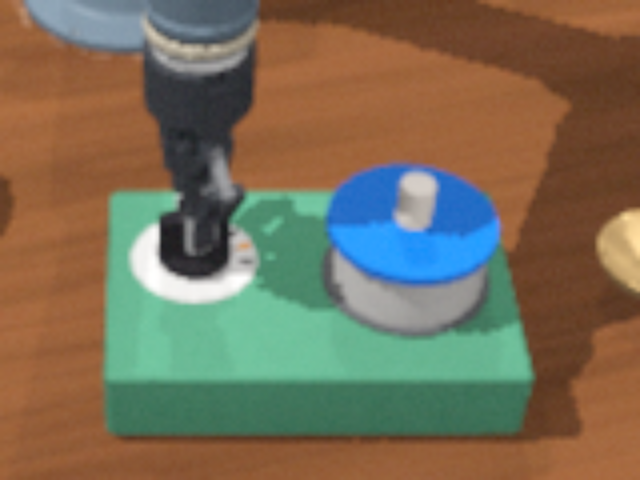

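The picture shows the lid still seated at (412,225) and the fingers gripping the turned knob at (195,240), with the bar pointing towards the orange mark (242,247). Three clicks counted, and the moment is about zero at 72°, so I'm handing in.

```bash
python3 -c "
from station import env
print(env.hand_in())"
```

```text
the job is handed in; nothing more can be done
None
```

The job is handed in, with no verdict shown: the blue lid is seated level on the bowl and released, and the knob was turned three clicks to the orange mark (71.7° measured at the tool) with the fingers still gripping it at about 59 N.

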